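Make up the dosing tray and open the safety-capped cleaner

ROBOT

A 6-joint arm with a two-finger parallel gripper is mounted at the origin on a cart in front of the work surface, level with it; the furniture and walls round the work are solid. World frame = base frame: x ahead of the robot, y to its left, z up, the work surface at z = 0. Lengths are in mm, angles in rad, forces in N, time in s.
With the tool pointing down it reaches from about 400 to 925 mm from the base axis. Payload 12.5 kg.
Tool frame: the origin (TCP) lies on the centre line of the jaws, within the pads' length; the fingertips stand 17 mm ahead of it and the grasp point (between the pads) lies 2 mm behind it; z points along the fingers, y is the line along which they close (so a half turn about z gives the same grasp; the last joint's range is limited). The gripper opens to 95 mm and grips with 3 to 60 N. Pads are 20 mm wide; open, the fingers measure 119 mm over their backs; the gripper's body (75 mm by 180 mm) begins 59 mm behind the grasp point.
Start: joints at [-1.351, 0.491, 1.559, -0, 1.092, -0.106], TCP at [200.065, -592.131, 231.661] pointing down, gripper open.
Joint ranges: [-3.1, 3.1], [-0.84, 2.19], [0.05, 2.79], [-1.13, 4.28], [0.06, 2.93], [-2.69, 2.69]. Speed limits (rad/s): [2.22, 2.22, 2.79, 3.14, 3.14, 3.14].

INTERFACE

Orientations are given as [roll, pitch, yaw] about the fixed x, y, z axes, in that order (R = Rz(yaw) Ry(pitch) Rx(roll)).
In Python, from cell import env gives the robot as it stands.
- The arm moves only by the tool drive_tool, never from a script. Its argument "deltas" is text: rows parted by semicolons, each of 4 numbers parted by spaces: the shift along the world's x, y, z normalised to -1 to 1, where 1 is 100 mm, then the turn about the world's z normalised to -1 to 1, where 1 is 180 degrees. A call has 1 to 10 rows; each row shifts and turns the commanded pose from where the row before left it; what a row does not reach is not made up. A row lasts 1/12 s, in which the tool goes at most 41.7 mm and 7.16 degrees, less where a joint would pass 70% of its speed; a pose out of reach is approached as far as the arm can. A call with a number of a shift or a turn outside -1 to 1 is refused whole. A call with a gripper value outside its range is refused whole. "gripper" is the closure, from 0 (fully open) to 1 (shut), set as the call begins (left out, the last holds). The fingers move at their own pace and stop on an object; the grip force is fixed at half the most. Time passes only in rows, so rows that do not move let the fingers close. It gives the time, the measured TCP pose, the force, the opening and the grip force at its end, in the units of the state.
- env.state(): the state, without advancing time (a new reading comes with each control period).
- env.read_camera(name): name is "side" or "top" or "wrist"; returns (picture, depth): 480x640x3 uint8, red, green, blue; 480x640 float32, mm along the optical axis (not along the pixel's ray), 0 where there is no reading.
- env.camera_params(name): a dict with "mtx" (3x3 intrinsics, pixels), "camera_from_world" (4x4, takes a point from world to camera coordinates); the wrist camera has in their place "mount" (4x4, takes a point from camera to tool coordinates, whose origin is the TCP and whose axes are the flange's). Camera axes: x right, y down, z forward; pixel columns grow to the right and rows downward; lengths in mm; the calibration is good to about 2 mm. A picture is of the moment at which its call begins: read the wrist's pose just before it. camera_params takes no time and is no camera call.
- env.job_done(): hands the job in; it is judged then, once.
The state is a dict: "t": time; "joints": joint angles; "qvel": joint speeds; "tau": joint torques, N m; "eef_pos": TCP position; "tcp_rot": TCP orientation; "ft_force": force on the tool from outside, world axes, zero at the start; "moment": the same for the moment, N m; "opening": opening from 0.0 (shut) to 1.0 (fully open); "grip_force": force on a finger pad.
Only numpy, scipy, OpenCV 4.12 (cv2) and the standard library are available. Lean on these libraries where they do the work, as an engineer would, in place of code of your own. Each camera call takes 0.05 s, during which the arm holds its last target. There are 200 camera calls.

TASK

A colleague is about to pour three doses of cleaner. First make the steel tray up to exactly three white dosing cups, all standing upright inside it: one is already there, so add two from the counter and leave the spare cup where it is. Then open the cleaner bottle: press its blue safety cap down, turn it counterclockwise while pressed until it comes free, lift it straight off, and finish while still holding the cap level and still about 5 cm above the open neck, never letting it go or putting it down; do not disturb the reagent jar and the dropper bottle.

Things in the scene. Friction and masses are not known exactly. Their poses are not given: they have to be found in the camera images.
- cup_0_center (a point): White open measuring cup, 45 mm across the rim, 30 mm high, tapering to about 32 mm at its foot, 12 g; this one starts upright in the tray near one end. The point is on the cup's axis, half-way up (15 mm over its underside); z is the cup's axis, up. Grasp across the rim from outside.
- cup_1_center (a point): White measuring cup exactly like the others (45 mm rim, 30 mm high, 12 g), standing upright on the counter at the front left; one of the three loose ones (1). The point is on its axis, half-way up; z up.
- cup_2_center (a point): White measuring cup exactly like the others (45 mm rim, 30 mm high, 12 g), standing upright on the counter at the front left; one of the three loose ones (2). The point is on its axis, half-way up; z up.
- cup_3_center (a point): White measuring cup exactly like the others (45 mm rim, 30 mm high, 12 g), standing upright on the counter at the front left; one of the three loose ones (3). The point is on its axis, half-way up; z up.
- tray: Low steel tray, 216 mm long (its x axis) and 106 mm wide (its y axis), fixed to the counter. Origin: centre of its underside. Inside it is 208 x 98 mm; the floor is 3 mm and the rim 10 mm over the counter. A cup counts as inside when it stands upright on the floor with its centre within 85 mm of the tray's centre along x and 30 mm along y.
- tray_floor (a point): Centre of the tray's inner floor, axes as the tray's. The cup already there stands on the long centre line about 64 mm from here on the -x side; there is room for two more on that line, one here at the centre and one about 64 mm on the +x side.
- cap_center (a point): Blue ribbed push-and-turn cap, 46 mm across, 30 mm high, 40 g, locked on the bottle's neck. The point is on its axis, half-way up, about 156 mm over the counter when locked; z is its axis, up; its x axis lies along the bottle's x axis when locked. Round: grip it across any diameter. Only the thin neck is below its edge for 20 mm.
- cap: The same cap; origin: centre of its lower edge. A spring inside pushes it up so that two inner lugs sit in notches; unpressed, it neither turns nor pulls off. Pressed down 4.5 mm (8 N) the lugs clear; it bottoms at 7 mm (10 N). Kept 5 to 6 mm down it turns counterclockwise seen from above, is free to lift after 50 degrees, and meets a stop at 140; 60 to 85 degrees is a good turn.
- bottle_mouth (a point): Centre of the top edge of the bottle's neck, 159 mm over the counter; z up, x along the bottle's own x axis. The neck is 30 mm across, 39 mm over the hooks that hold the cap. While the cap is locked its centre is 3 mm below this point.
- bottle: White square cleaner bottle, 94 mm wide, orange label band, round shoulders up to 112 mm high; held in a black square bench holder (108 mm wide, 35 mm high) screwed to the counter, so it neither turns nor lifts. Origin: centre of the holder's underside, on the counter.
- reagent_jar: Bystander: white reagent jar with a red band, 66 mm across, 125 mm high, standing at the back right of the bottle. Origin: centre of its underside. Not to be disturbed.
- dropper: Bystander: small white dropper bottle with a red-orange foot, 28 mm across, 76 mm high, standing left of the bottle. Origin: centre of its underside. Not to be disturbed. Left of it stands a big black printer, some 0.35 m left of the robot, its paper tray reaching to the counter edge: approach the work from the right of it and from above. Jars (146 mm) and a spray bottle (240 mm) stand behind the bottle.
- cup_0: The same cup 0 as a body. Origin: centre of its underside.
- cup_1: The same cup 1 as a body. Origin: centre of its underside.
- cup_2: The same cup 2 as a body. Origin: centre of its underside.
- cup_3: The same cup 3 as a body. Origin: centre of its underside.

How it is judged:
By the outcome, as a careful person would: the job done as asked, in the order asked, and still so for the second after the job is handed in, while the arm keeps its last pose, push and grip.
It also fails if it takes over 70 s, if anything falls off the work surface, if the arm or the gripper's body presses on something with over 40 N, if the wrist force passes 120 N, or if a joint passes its speed limit or range.

## Working session

There is one attempt and no reset: what is moved stays moved. The work goes in short steps, Python scripts to look and compute and a tool call to move; the robot and the scene stay as the last step left them, time stands still between calls to the robot, and variables do not carry over. Pictures are saved under pics/ and viewed, at most 10 in all, crops included, and the job is handed in when it is done.

Besides the shell and the picture viewer there is one more tool, called after "Request:" by a JSON object that holds its "op" and its "data". drive_tool: Moves the arm, as the interface text tells. Its arguments: {"type":"object","properties":{"deltas":{"type":"string"},"gripper":{"type":"number"}},"required":["deltas"]}

```bash
mkdir -p pics; cat > h.py <<'E'
import numpy as np, cv2
from cell import env
def cloud(name):
    s=env.state(); im,d=env.read_camera(name); p=env.camera_params(name); K=np.array(p["mtx"])
    v,u=np.mgrid[:480,:640]; P=np.stack([(u-K[0,2])/K[0,0]*d,(v-K[1,2])/K[1,1]*d,d,np.ones_like(d)],-1)
    if "camera_from_world" in p: T=np.linalg.inv(np.array(p["camera_from_world"]))
    else:
        r,pi,y=s["tcp_rot"]; from scipy.spatial.transform import Rotation as R
        W=np.eye(4); W[:3,:3]=R.from_euler("xyz",[r,pi,y]).as_matrix(); W[:3,3]=s["eef_pos"]; T=W@np.array(p["mount"])
    X=(P@T.T)[...,:3]; X[d<=0]=np.nan
    return im,d,X
E
python3 - <<'E'
from h import *
for n in("top","side"):
    im,d,X=cloud(n); cv2.imwrite(f"pics/{n}0.png",im[...,::-1]); np.savez(f"{n}0.npz",im=im,X=X)
    print(n,env.camera_params(n)["camera_from_world"])
s=env.state();print(s)
E
```

```text
top [[-9.93741998e-02 -9.95049754e-01 -8.68960054e-04  9.25313212e+01]
 [-9.69779811e-01  9.70460117e-02 -2.23850822e-01  6.01476415e+02]
 [ 2.22827034e-01 -2.14022964e-02 -9.74623032e-01  1.29565302e+03]
 [ 0.00000000e+00  0.00000000e+00  0.00000000e+00  1.00000000e+00]]
side [[-9.03885508e-01 -4.27741452e-01 -5.31393641e-03  5.42863019e+02]
 [-2.68550420e-01  5.77071388e-01 -7.71277696e-01  2.18442303e+02]
 [ 3.32973962e-01 -6.95719673e-01 -6.36476612e-01  1.09338150e+03]
 [ 0.00000000e+00  0.00000000e+00  0.00000000e+00  1.00000000e+00]]
{'t': 0.1, 'joints': array([-1.35061569e+00,  4.91474845e-01,  1.55937208e+00, -4.51292435e-05,
        1.09168953e+00, -1.05594292e-01]), 'qvel': array([-0.00014716, -0.00180866, -0.00166541,  0.0012735 ,  0.00154424,
       -0.00142187]), 'tau': array([ 2.29778918e-03, -6.13622403e+01, -2.58606023e+01,  6.94086682e-02,
        4.70200460e-02, -5.64760296e-05]), 'eef_pos': array([ 200.00050662, -591.93594493,  231.14101239]), 'tcp_rot': array([-3.14064989e+00, -5.96693336e-05,  3.25795723e-01]), 'ft_force': array([-0.20716282,  0.22266042,  0.15912592]), 'moment': array([-0.07278872, -0.06230335, -0.06195482]), 'grip_force': 0.0, 'opening': 1.0025351172307495}
```

View pics/top0.png

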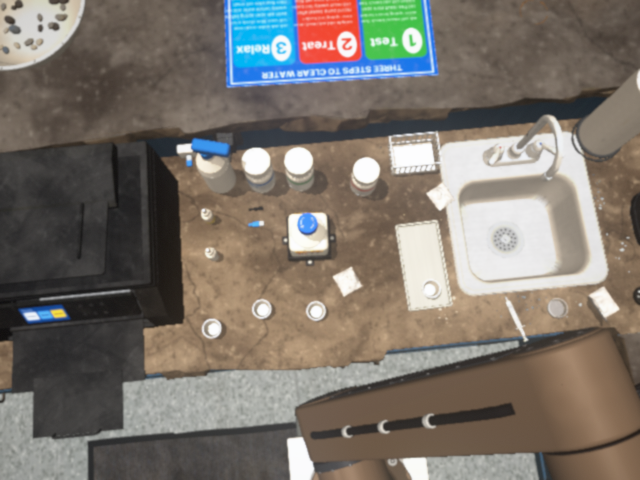

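View pics/side0.png

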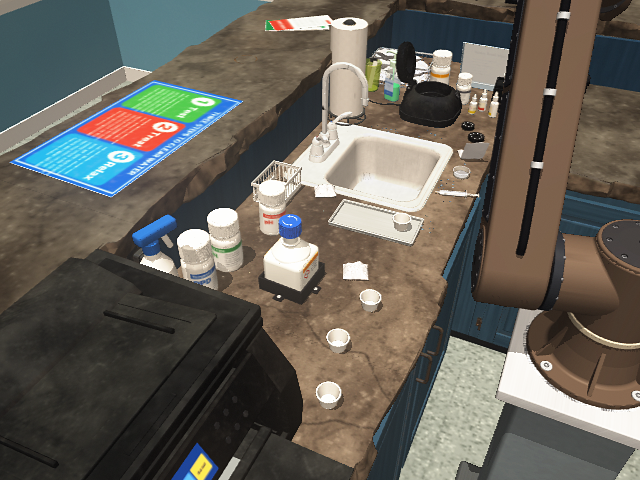

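The top view shows loose cups at (212,328), (262,309) and (316,311), and the tray at about (424,265) with its cup at (431,289). The cap is at (308,223), the red-banded jar at (365,176) and the dropper at (210,253). The side view agrees.

```bash
python3 - <<'E'
from h import *
D={n:np.load(n+"0.npz") for n in("top","side")}
def fit(n,u,v,r,z0,z1,name):
    X=D[n]["X"][v-r:v+r+1,u-r:u+r+1].reshape(-1,3); X=X[np.isfinite(X).all(1)]
    Q=X[(X[:,2]>z0)&(X[:,2]<z1)]
    if len(Q)<6: print(n,name,"few",len(Q),np.percentile(X[:,2],[0,50,100])); return
    c,rad=cv2.minEnclosingCircle(Q[:,:2].astype(np.float32)); print(n,name,len(Q),np.round(c),round(rad,1),"z",np.round(np.percentile(Q[:,2],[5,50,98]),1),"base",np.round(np.percentile(X[:,2],10),1))
for nm,u,v in(("cA",212,328),("cB",262,309),("cC",316,311),("c0",431,289)): fit("top",u,v,15,22,45,nm)
for nm,u,v in(("cA",328,394),("cB",338,340),("cC",370,299),("c0",402,221)): fit("side",u,v,18,22,45,nm)
fit("top",308,223,16,155,190,"cap");fit("side",290,228,18,155,190,"cap")
fit("top",365,176,20,100,140,"jar");fit("top",210,253,14,40,90,"drop");fit("top",207,214,14,40,90,"drop2")
X=D["top"]["X"];im=D["top"]["im"]
# tray: corners pixels and min area rect of raised points
for u,v in((400,224),(435,222),(452,303),(412,309)): print("corner",X[v,u].round())
R=X[215:315,390:460].reshape(-1,3); 
for lo,hi in((1.5,15),(5,15)):
    m=(R[:,2]>lo)&(R[:,2]<hi); print(cv2.minAreaRect(R[m][:,:2].astype(np.float32)),m.sum())
# holder
H=X[195:270,275:345].reshape(-1,3); m=(H[:,2]>28)&(H[:,2]<42);print("holder",cv2.minAreaRect(H[m][:,:2].astype(np.float32)),m.sum())
print("counter z",np.nanmedian(X[330:345,280:330,2]), np.nanmedian(X[270:300,360:390,2]))
E
```

```text
top cA 106 [422. 314.] 22.8 z [22.9 28.5 34.2] base -3.2
top cB 102 [458. 191.] 22.9 z [24.1 29.3 34. ] base -3.0
top cC 111 [440.  61.] 22.8 z [22.9 28.6 34.7] base -3.1
top c0 120 [ 466. -223.] 22.9 z [23.9 31.3 38.2] base -0.2
side cA 205 [420. 317.] 23.3 z [22.6 28.4 32. ] base -2.0
side cB 172 [455. 194.] 23.8 z [23.1 27.9 32.5] base -2.3
side cC 155 [437.  65.] 25.3 z [22.7 27.7 32. ] base -2.3
side c0 139 [ 465. -219.] 25.1 z [23.  29.2 34.4] base -0.4
top cap 349 [623.  62.] 23.5 z [163.5 170.9 175.7] base 0.9
side cap 370 [620.  65.] 24.8 z [157.  169.9 173. ] base -1.0
top jar 579 [750. -91.] 32.6 z [112.3 124.5 129.7] base -2.3
top drop 90 [604. 304.] 13.9 z [41.3 55.3 78. ] base -3.3
top drop2 101 [701. 307.] 13.1 z [42.7 55.8 85.7] base -3.0
corner [ 638. -172.    5.]
corner [ 633. -261.   11.]
corner [ 425. -272.   11.]
corner [ 421. -172.   13.]
((531.2041015625, -221.53125), (176.81283569335938, 257.0035705566406), 82.40824890136719) 3994
((530.7864990234375, -221.11558532714844), (176.09912109375, 256.0659484863281), 82.40824890136719) 1726
holder ((623.0806274414062, 61.779788970947266), (108.17342376708984, 108.21793365478516), 87.26851654052734) 308
counter z -0.042034968760845004 0.24376344472591427
```

```bash
python3 - <<'E'
from h import *
d=np.load("top0.npz");im=d["im"];X=d["X"]
sub=im[205:320,385:465].astype(int); print(sub[55,40-35:75:6].tolist())
hsv=cv2.cvtColor(im,cv2.COLOR_RGB2HSV)
m=((hsv[...,2]>125)&(hsv[...,1]<80)).astype(np.uint8); z=np.zeros_like(m); z[212:318,390:456]=m[212:318,390:456]
z=cv2.morphologyEx(z,cv2.MORPH_OPEN,np.ones((3,3)))
n,l,s,c=cv2.connectedComponentsWithStats(z); k=1+s[1:,4].argmax(); print(s[k])
p=env.camera_params("top");K=np.array(p["mtx"]);T=np.linalg.inv(p["camera_from_world"])
v,u=np.where(l==k); r=np.c_[(u-K[0,2])/K[0,0],(v-K[1,2])/K[1,1],np.ones(len(u))]@T[:3,:3].T; o=T[:3,3]
P=o+r*((8-o[2])/r[:,2])[:,None]; print(cv2.minAreaRect(P[:,:2].astype(np.float32)))
cv2.imwrite("pics/tray.png",np.hstack([cv2.resize(im[200:325,380:470,::-1],None,fx=4,fy=4),cv2.resize(cv2.merge([(l==k).astype(np.uint8)*255]*3)[200:325,380:470],None,fx=4,fy=4)]))
E
```

```text
[[119, 99, 82], [121, 102, 84], [221, 216, 200], [241, 237, 226], [242, 238, 227], [241, 237, 226], [241, 237, 226], [239, 235, 223], [240, 236, 225], [217, 208, 192], [167, 143, 120], [237, 233, 226]]
[ 390  212   66  106 5391]
((534.10302734375, -214.22120666503906), (164.00148010253906, 269.19305419921875), 81.25858306884766)
```

View pics/tray.png

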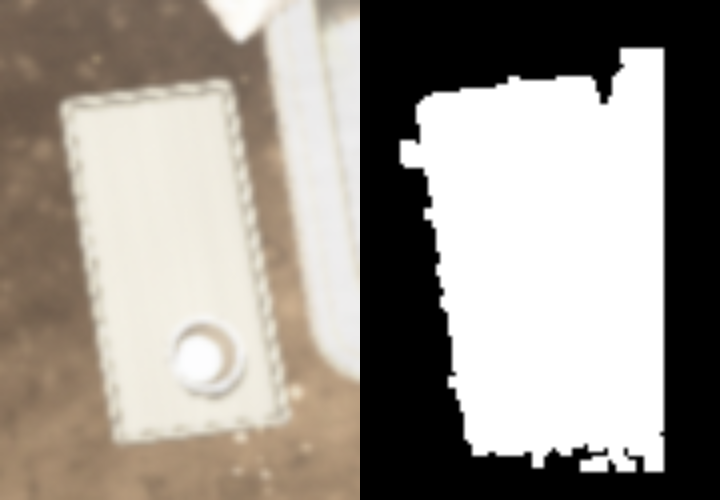

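The tray's outer corners in the crop are (60,95), (232,80), (288,415) and (118,443). I'll project those at rim height.

```bash
python3 - <<'E'
from h import *
p=env.camera_params("top");K=np.array(p["mtx"]);T=np.linalg.inv(p["camera_from_world"]);o=T[:3,3]
q=np.array([(60,95),(232,80),(288,415),(118,443)])/4+[380,200]
r=np.c_[(q[:,0]-K[0,2])/K[0,0],(q[:,1]-K[1,2])/K[1,1],np.ones(4)]@T[:3,:3].T
P=(o+r*((10-o[2])/r[:,2])[:,None])[:,:2]; print(P.round(),P.mean(0)); print(cv2.minAreaRect(P.astype(np.float32)))
a=P[0]+P[1]-P[2]-P[3]; print(np.degrees(np.arctan2(a[1],a[0])))
E
```

```text
[[ 639. -159.]
 [ 638. -269.]
 [ 424. -272.]
 [ 417. -166.]] [ 529.32663537 -216.68784233]
((529.706787109375, -217.5617218017578), (221.6920928955078, 109.78536987304688), 1.8267626762390137)
1.3608059049792531
```

The tray centre is at about (529,-217), yaw about 2°. Cup 0 is 63 mm from it, which matches the description. I'll take cups C (439,63) and B (457,192) and leave A as the spare.

Request:
{"op": "drive_tool", "data": {"deltas": "0.25 0.3 0 -0.035;0.25 0.3 0 -0.035;0.25 0.3 0 -0.034;0.25 0.3 0 0;0.25 0.3 0 0;0.25 0.3 0 0;0.25 0.3 0 0;0.25 0.3 0 0;0.2 0.3 0 0;0.2 0.3 0 0", "gripper": 0}}

```text
t: 0.93
eef_pos: [440.9, -290.4, 231.5]
tcp_rot: [-3.141, 0.0, -0.001]
ft_force: [0.4, -0.4, -0.2]
opening: 0.996
grip_force: 0.0
```

Request:
{"op": "drive_tool", "data": {"deltas": "0 0.35 0 0;0 0.35 0 0;0 0.35 0 0;0 0.35 0 0;0 0.35 0 0;0 0.35 0 0;0 0.35 0 0;0 0.35 0 0;0 0.35 0 0;0 0.35 0 0"}}

```text
t: 1.77
eef_pos: [439.6, 59.5, 231.6]
tcp_rot: [3.142, 0.0, -0.001]
ft_force: [0.5, -0.9, 0.2]
opening: 0.999
grip_force: 0.0
```

```bash
cat >> h.py <<'E'
def rims(name="wrist",z0=22,z1=40,minr=15,box=None):
    im,d,X=cloud(name); m=np.nan_to_num(((X[...,2]>z0)&(X[...,2]<z1)).astype(np.uint8))
    n,l,s,c=cv2.connectedComponentsWithStats(m)
    for k in range(1,n):
        if s[k,4]<40: continue
        Q=X[l==k]; cc,r=cv2.minEnclosingCircle(Q[:,:2].astype(np.float32))
        if r>minr: print(name,np.round(cc,1),round(r,1),"z98",np.percentile(Q[:,2],98).round(1),"px",c[k].round(),s[k,4])
    return im
E
python3 - <<'E'
from h import *
im=rims(); cv2.imwrite("pics/w1.png",im[...,::-1]); print(env.state()["eef_pos"])
E
```

```text
wrist [604.6  62.8] 64.5 z98 37.3 px [323.  79.] 1534
wrist [485.2 384.7] 47.2 z98 39.1 px [  7. 188.] 975
wrist [ 462.5 -222.2] 23.5 z98 34.8 px [601. 198.] 1000
wrist [455.  191.9] 23.0 z98 32.0 px [193. 207.] 637
wrist [437.2  62.1] 22.9 z98 31.8 px [322. 223.] 576
wrist [419.9 314.6] 23.3 z98 31.9 px [ 82. 239.] 728
[439.27194423  63.73163377 231.67512828]
```

View pics/w1.png

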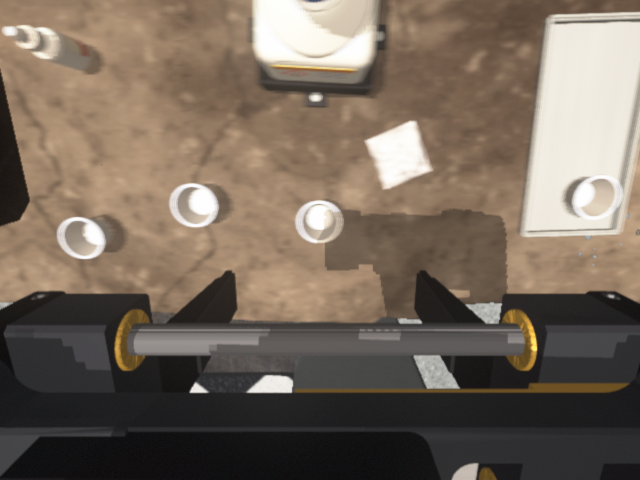

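The wrist view shows cup C between the fingers at (320,221), cup B at (194,205), the spare at (82,238) and the tray on the right. The positions match the top camera to within 2-3 mm. I'll descend on cup C.

Request:
{"op": "drive_tool", "data": {"deltas": "-0.01 -0.015 -0.36 0;0 0 -0.36 0;0 0 -0.36 0;0 0 -0.36 0;0 0 -0.3 0;0 0 -0.2 0;0 0 -0.12 0;0 0 0 0;0 0 0 0"}}

```text
t: 2.57
eef_pos: [438.8, 56.3, 25.4]
tcp_rot: [3.142, 0.002, -0.001]
ft_force: [0.3, 0.0, -0.0]
opening: 1.001
grip_force: 0.0
```

Request:
{"op": "drive_tool", "data": {"deltas": "0 0 0 0;0 0 0 0;0 0 0 0;0 0 0 0;0 0 0 0;0 0 0 0;0 0 0 0;0 0 0 0;0 0 0 0;0 0 0 0", "gripper": 1}}

```text
t: 3.4
eef_pos: [439.1, 56.3, 25.7]
tcp_rot: [3.141, -0.0, -0.001]
ft_force: [-1.0, 0.4, 1.9]
opening: 0.457
grip_force: 30.0
```

Request:
{"op": "drive_tool", "data": {"deltas": "0 0 0.2 0;0 0 0.3 0;0.19 -0.34 0.1 0;0.19 -0.34 0 0;0.19 -0.34 0 0;0.19 -0.34 0 0;0.19 -0.34 0 0;0.19 -0.34 0 0;0.19 -0.34 0 0;0.19 -0.34 0 0"}}

```text
t: 4.23
eef_pos: [591.5, -217.5, 85.5]
tcp_rot: [-3.141, 0.0, -0.001]
ft_force: [0.0, 0.7, -0.9]
opening: 0.452
grip_force: 30.0
```

Request:
{"op": "drive_tool", "data": {"deltas": "0 0 0 0;0 0 0 0;0 0 0 0;0 0 0 0"}}

```text
t: 4.57
eef_pos: [590.5, -214.6, 85.5]
tcp_rot: [-3.141, 0.001, -0.0]
ft_force: [-0.4, -1.4, 0.1]
opening: 0.456
grip_force: 30.0
```

```bash
python3 - <<'E'
from h import *
print(env.state()["eef_pos"],env.state()["opening"])
im=rims("wrist",22,40); im=rims("side",60,110)
im,d,X=cloud("wrist"); cv2.imwrite("pics/w2.png",im[...,::-1])
E
```

```text
[ 590.4698397  -214.61184803   85.47559068] 0.45568212957009674
wrist [ 731.4 -100.2] 23.8 z98 39.7 px [122.  25.] 1342
side [  173.4 -1327.3] 207.8 z98 109.6 px [588.  58.] 1275
side [ 233.5 -998.8] 79.4 z98 108.8 px [552.  94.] 577
side [ 882.9 -244.7] 420.7 z98 109.0 px [240. 172.] 2695
side [ 626.3 -800.6] 44.1 z98 82.4 px [409.  96.] 92
side [ 763.6 -467.9] 82.3 z98 105.7 px [324. 131.] 257
side [ 848.  -209.4] 49.2 z98 64.9 px [259. 175.] 41
side [ 585.3 -212.2] 32.8 z98 107.2 px [354. 191.] 265
side [748.8 -83.5] 33.3 z98 109.0 px [272. 206.] 466
side [781.2  74.4] 35.4 z98 108.9 px [225. 241.] 560
side [621.1  64.7] 61.4 z98 109.1 px [291. 259.] 1452
side [787.1 173.5] 35.3 z98 108.7 px [198. 268.] 618
side [-39.8  61.7] 29.1 z98 108.1 px [627. 358.] 401
side [410.8 478.4] 96.6 z98 104.3 px [285. 453.] 4671
```

View pics/w2.png

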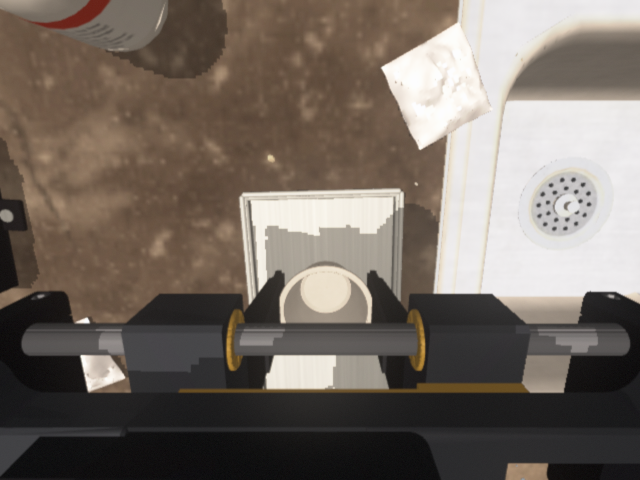

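The cup is held upright at (326,300) and is centred between the tray's side walls (243 and 402). I'll lower it onto the tray floor.

Request:
{"op": "drive_tool", "data": {"deltas": "0 0 -0.2 0;0 0 -0.2 0;0 0 -0.1 0;0 0 -0.04 0;0 0 -0.02 0;0 0 0 0;0 0 0 0"}}

```text
t: 5.3
eef_pos: [591.4, -215.7, 30.5]
tcp_rot: [3.141, -0.001, -0.001]
ft_force: [0.4, 0.2, -0.3]
opening: 0.453
grip_force: 30.0
```

Request:
{"op": "drive_tool", "data": {"deltas": "0 0 0 0;0 0 0 0;0 0 0 0;0 0 0 0;0 0 0 0", "gripper": 0.25}}

```text
t: 5.72
eef_pos: [591.1, -215.7, 29.8]
tcp_rot: [3.141, -0.0, -0.001]
ft_force: [0.1, -0.1, -0.1]
opening: 0.729
grip_force: 0.0
```

Request:
{"op": "drive_tool", "data": {"deltas": "0 0 0.2 0;0 0 0.3 0;-0.1 0 0.35 0;-0.35 0.1 0.1 0;-0.35 0.15 0 0;-0.3 0.25 0 0;-0.25 0.3 0 0;0 0.4 0 0;0 0.4 0 0;0 0.4 0 0", "gripper": 0}}

```text
t: 6.55
eef_pos: [455.6, -14.4, 125.1]
tcp_rot: [3.141, -0.001, -0.002]
ft_force: [0.5, -0.2, -0.0]
opening: 1.0
grip_force: 0.0
```

Request:
{"op": "drive_tool", "data": {"deltas": "0 0.4 0 0;0 0.4 0 0;0 0.4 0 0;0 0.4 0 0;0 0.38 0 0;0 0.1 0 0;0 0 0 0;0 0 0 0;0 0 0 0;0 0 0 0"}}

```text
t: 7.38
eef_pos: [456.2, 191.0, 124.7]
tcp_rot: [3.141, 0.0, -0.003]
ft_force: [0.0, -0.6, -0.2]
opening: 1.0
grip_force: 0.0
```

```bash
python3 - <<'E'
from h import *
print(env.state()["eef_pos"]); rims(); 
rims("side",22,45,20)
E
```

```text
[456.20398022 191.04283654 124.6799624 ]
wrist [530.  384.7] 92.1 z98 39.6 px [ 40. 130.] 5651
wrist [593.1  64.1] 59.1 z98 38.8 px [492.  66.] 4270
wrist [454.9 191.8] 23.0 z98 31.6 px [323. 253.] 1132
wrist [421.7 315.1] 22.8 z98 31.6 px [162. 280.] 576
side [  868.2 -1305.3] 47.7 z98 44.6 px [393.  43.] 81
side [  769.3 -1338.4] 24.8 z98 43.7 px [417.  46.] 49
side [ 804.8 -942. ] 28.3 z98 44.8 px [373.  82.] 67
side [  290.5 -1049.3] 28.5 z98 44.6 px [528.  97.] 82
side [ 846.3 -688.8] 50.5 z98 44.7 px [333. 111.] 95
side [ 349.7 -938.3] 50.6 z98 44.5 px [504. 105.] 196
side [ 783.6 -702.6] 53.3 z98 44.2 px [357. 114.] 105
side [ 883.2 -362.3] 301.5 z98 44.6 px [271. 160.] 661
side [ 784.5 -477.1] 70.2 z98 44.8 px [323. 145.] 199
side [ 374.7 -609.8] 34.4 z98 44.3 px [474. 151.] 119
side [ 464.8 -221.1] 25.4 z98 35.5 px [401. 219.] 136
side [751.8 -68.7] 26.8 z98 44.0 px [269. 224.] 143
side [777.1  76.2] 34.6 z98 44.3 px [228. 259.] 234
side [623.7 111.6] 54.1 z98 43.7 px [280. 284.] 436
side [762.4 170.1] 20.1 z98 44.8 px [212. 283.] 82
side [39.4 47.2] 78.8 z98 44.5 px [572. 361.] 815
side [456.5 194. ] 24.5 z98 32.3 px [338. 337.] 169
side [420.6 317.3] 23.9 z98 31.7 px [328. 391.] 205
side [438.2 410.4] 23.1 z98 44.8 px [295. 429.] 78
side [497.1 470.2] 29.2 z98 43.6 px [245. 443.] 286
```

The placed cup isn't in the side camera list, so I'll check it.

```bash
python3 - <<'E'
from h import *
im,d,X=cloud("side"); cv2.imwrite("pics/s1.png",cv2.resize(im[180:300,240:440,::-1],None,fx=4,fy=4))
m=(abs(X[...,0]-592)<60)&(abs(X[...,1]+216)<40)&(X[...,2]>14)&(X[...,2]<50); Q=X[m]; print(len(Q), Q.min(0),Q.max(0)) if len(Q) else print(0)
E
```

```text
0
```

View pics/s1.png

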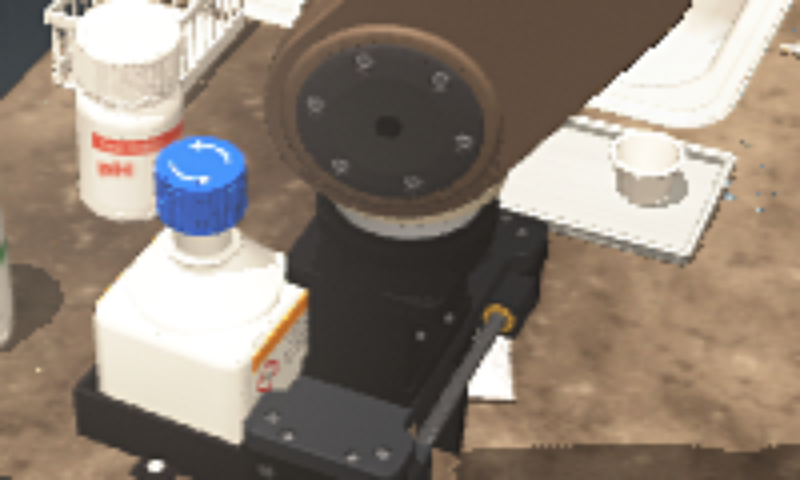

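The arm only hides the far end of the tray. I'll grasp cup B.

Request:
{"op": "drive_tool", "data": {"deltas": "0 0.01 -0.35 0;0 0 -0.3 0;0 0 -0.2 0;0 0 -0.14 0;0 0 0 0;0 0 0 0"}}

```text
t: 8.03
eef_pos: [456.0, 192.9, 25.5]
tcp_rot: [3.141, 0.001, -0.002]
ft_force: [0.1, -0.4, 0.2]
opening: 0.997
grip_force: 0.0
```

Request:
{"op": "drive_tool", "data": {"deltas": "0 0 0 0;0 0 0 0;0 0 0 0;0 0 0 0;0 0 0 0;0 0 0 0;0 0 0 0;0 0 0 0;0 0 0 0;0 0 0 0", "gripper": 1}}

```text
t: 8.87
eef_pos: [456.1, 193.4, 25.7]
tcp_rot: [3.141, 0.0, -0.001]
ft_force: [-0.3, -0.3, 1.1]
opening: 0.45
grip_force: 30.0
```

Request:
{"op": "drive_tool", "data": {"deltas": "0 0 0.2 0;0 0 0.3 0;0 0 0.3 0;0 -0.35 0.2 0;0 -0.4 0 0;0 -0.4 0 0;0 -0.4 0 0;0 -0.4 0 0;0 -0.4 0 0;0 -0.4 0 0"}}

```text
t: 9.7
eef_pos: [455.6, -83.5, 125.7]
tcp_rot: [3.141, -0.0, -0.001]
ft_force: [0.8, 0.6, -0.4]
opening: 0.451
grip_force: 30.0
```

Request:
{"op": "drive_tool", "data": {"deltas": "0.1 -0.4 0 0;0.2 -0.3 0 0;0.2 -0.3 0 0;0.2 -0.3 0 0;0.03 -0.05 0 0;0 0 0 0;0 0 0 0;0 0 0 0;0 0 0 0"}}

```text
t: 10.45
eef_pos: [528.5, -215.4, 125.8]
tcp_rot: [-3.141, 0.001, 0.0]
ft_force: [-0.1, 0.5, -0.8]
opening: 0.452
grip_force: 30.0
```

```bash
python3 - <<'E'
from h import *
print(env.state()["eef_pos"]); im=rims("wrist",24,40,10); cv2.imwrite("pics/w3.png",im[...,::-1])
E
```

```text
[ 528.51892398 -215.40089797  125.77212264]
wrist [598.7  10.6] 33.6 z98 35.5 px [  6. 165.] 970
wrist [ 589.8 -216.9] 22.7 z98 34.6 px [326. 165.] 1453
```

View pics/w3.png

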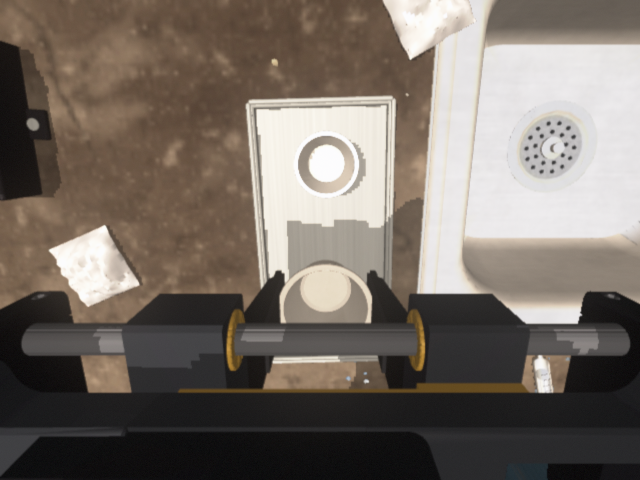

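The first cup stands upright in the tray at pixel (326,163), which is (590,-217) in the world. The second is held at (326,300), over the tray centre. I'll lower it.

Request:
{"op": "drive_tool", "data": {"deltas": "0 -0.02 -0.35 0;0 0 -0.3 0;0 0 -0.2 0;0 0 -0.08 0;0 0 -0.03 0;0 0 0 0;0 0 0 0;0 0 0 0"}}

```text
t: 11.17
eef_pos: [529.7, -218.8, 31.0]
tcp_rot: [3.14, -0.002, -0.001]
ft_force: [-0.3, 0.3, -0.2]
opening: 0.454
grip_force: 30.0
```

Request:
{"op": "drive_tool", "data": {"deltas": "0 0 0 0;0 0 0 0;0 0 0 0;0 0 0 0;0 0 0 0", "gripper": 0.25}}

```text
t: 11.58
eef_pos: [529.1, -218.7, 29.8]
tcp_rot: [3.141, -0.0, -0.001]
ft_force: [-0.4, 0.4, -0.4]
opening: 0.727
grip_force: 0.0
```

Request:
{"op": "drive_tool", "data": {"deltas": "0 0 0.2 0;0 0 0.3 0;0 0 0.35 0;0 0 0.35 0;0 0 0.35 0;0 0.2 0.35 0;0 0.4 0.1 0;0 0.4 0 0;0 0.4 0 0;0 0.4 0 0", "gripper": 0}}

```text
t: 12.42
eef_pos: [528.6, -37.0, 230.1]
tcp_rot: [3.141, -0.001, -0.002]
ft_force: [0.5, 0.3, -0.6]
opening: 0.997
grip_force: 0.0
```

Request:
{"op": "drive_tool", "data": {"deltas": "0 0.4 0 0;0 0.3 0 0;0 0.25 0 0;0 0 0 0;0 0 0 0;0 0 0 0;0 0 0 0"}}

```text
t: 13.0
eef_pos: [529.1, 55.5, 229.6]
tcp_rot: [3.141, 0.0, -0.002]
ft_force: [0.6, 0.6, 0.5]
opening: 1.004
grip_force: 0.0
```

```bash
python3 - <<'E'
from h import *
print(env.state()["eef_pos"])
im,d,X=cloud("wrist"); cv2.imwrite("pics/w4.png",im[...,::-1])
hsv=cv2.cvtColor(im,cv2.COLOR_RGB2HSV); m=(hsv[...,0]>95)&(hsv[...,0]<125)&(hsv[...,1]>120)&(X[...,2]>120)
v,u=np.where(m);Q=X[m]; print(len(Q),u.mean(),v.mean(),np.percentile(Q[:,2],[2,50,98]))
for z0,z1 in((167,180),(145,165)):
    q=Q[(Q[:,2]>z0)&(Q[:,2]<z1)]; 
    if len(q)>9: print(z0,cv2.minEnclosingCircle(q[:,:2].astype(np.float32)),len(q))
rims("top",22,45,20)
E
```

```text
[529.10438775  55.4996316  229.61584481]
4422 311.16010854816824 111.72795115332428 [170.03793134 171.45241393 172.89329165]
167 ((621.6585083007812, 62.2499885559082), 22.666566848754883) 4422
top [ 830.5 -671.4] 106.1 z98 44.4 px [586. 134.] 546
top [ 883.6 -183.1] 391.5 z98 44.6 px [392. 130.] 1075
top [ 776.  -493.6] 59.9 z98 44.2 px [519. 154.] 270
top [885.1 403.8] 27.7 z98 44.2 px [166. 151.] 73
top [793.3 267.8] 36.2 z98 44.3 px [225. 185.] 90
top [783.1 165.2] 34.7 z98 44.5 px [264. 186.] 76
top [624.3 383.7] 184.7 z98 44.7 px [179. 251.] 342
top [774.9  69.7] 33.5 z98 44.7 px [301. 185.] 73
top [743.1 -88.2] 31.2 z98 44.7 px [361. 190.] 60
top [ 595.6 -769.9] 60.8 z98 40.7 px [637. 212.] 208
top [ 590.9 -217.3] 23.4 z98 39.8 px [423. 236.] 117
top [ 530.9 -220.8] 23.4 z98 37.4 px [428. 261.] 111
top [ 465.4 -223.1] 23.3 z98 38.3 px [432. 287.] 116
top [423.1 314. ] 23.2 z98 35.7 px [211. 328.] 111
```

View pics/w4.png

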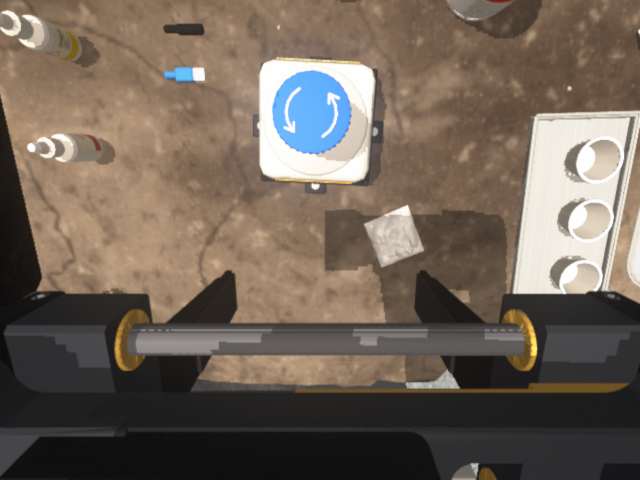

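All three tray cups stand upright at (599,160), (586,220) and (577,277). The cap is at (311,112), which gives world (622,62.5) with its top at z 171.4, as expected. I'll move over it and descend.

Request:
{"op": "drive_tool", "data": {"deltas": "0.35 0.03 0 0;0.35 0.03 0 0;0.23 0.01 0 0;0 0 0 0;0 0 0 0;0 0 -0.25 0;0 0 -0.25 0;0 0 -0.2 0;0 0 -0.04 0;0 0 0 0"}}

```text
t: 13.93
eef_pos: [621.0, 62.9, 154.9]
tcp_rot: [3.141, 0.003, -0.002]
ft_force: [0.6, 0.8, 0.2]
opening: 1.002
grip_force: 0.0
```

Request:
{"op": "drive_tool", "data": {"deltas": "0 0 0 0;0 0 0 0;0 0 0 0;0 0 0 0"}}

```text
t: 14.27
eef_pos: [622.3, 63.4, 156.7]
tcp_rot: [3.141, -0.002, -0.001]
ft_force: [-0.4, 0.1, -0.6]
opening: 1.0
grip_force: 0.0
```

Request:
{"op": "drive_tool", "data": {"deltas": "0 0 0 0;0 0 0 0;0 0 0 0;0 0 0 0;0 0 0 0;0 0 0 0;0 0 0 0;0 0 0 0;0 0 0 0;0 0 0 0", "gripper": 1}}

```text
t: 15.1
eef_pos: [622.1, 63.4, 155.6]
tcp_rot: [3.142, 0.0, -0.001]
ft_force: [-0.3, 1.0, -0.7]
opening: 0.487
grip_force: 30.0
```

Request:
{"op": "drive_tool", "data": {"deltas": "0 0 -0.02 0;0 0 -0.02 0;0 0 -0.015 0;0 0 0 0;0 0 0 0;0 0 0 0;0 0 0 0"}}

```text
t: 15.68
eef_pos: [622.1, 63.5, 150.8]
tcp_rot: [3.142, -0.001, -0.001]
ft_force: [-2.9, 1.1, 7.1]
opening: 0.479
grip_force: 30.0
```

Request:
{"op": "drive_tool", "data": {"deltas": "0 0 -0.012 0;0 0 0 0;0 0 0 0;0 0 0 0;0 0 0 0"}}

```text
t: 16.1
eef_pos: [622.1, 63.4, 149.7]
tcp_rot: [3.142, -0.001, -0.001]
ft_force: [-2.9, 1.1, 8.3]
opening: 0.482
grip_force: 30.0
```

```bash
python3 - <<'E'
from h import *
for i in range(6):
    s=env.state(); print(s["eef_pos"].round(2),s["ft_force"].round(2)); env.read_camera("wrist")
E
```

```text
[622.12  63.44 149.69] [-2.91  1.07  8.29]
[622.1   63.44 149.66] [-3.22  1.24  7.9 ]
[622.12  63.46 149.69] [-3.61  0.51  7.52]
[622.11  63.42 149.68] [-3.51 -0.06  8.09]
[622.13  63.42 149.7 ] [-2.84  1.39  8.86]
[622.11  63.42 149.66] [-3.08  0.96  8.57]
```

Request:
{"op": "drive_tool", "data": {"deltas": "0 0 0 0.02;0 0 0 0.02;0 0 0 0.02;0 0 0 0.02;0 0 0 0.02;0 0 0 0.02;0 0 0 0;0 0 0 0"}}

```text
t: 17.07
eef_pos: [622.7, 63.3, 149.9]
tcp_rot: [3.141, -0.002, 0.377]
ft_force: [0.2, 0.1, 8.9]
opening: 0.482
grip_force: 30.0
```

Request:
{"op": "drive_tool", "data": {"deltas": "0 0 0 0.03;0 0 0 0.03;0 0 0 0.03;0 0 0 0.03;0 0 0 0.03;0 0 0 0.03;0 0 0 0.03;0 0 0 0.03;0 0 0 0.03;0 0 0 0.03"}}

```text
t: 17.9
eef_pos: [622.8, 63.3, 149.9]
tcp_rot: [3.139, -0.001, 1.323]
ft_force: [-0.7, 0.5, 8.4]
opening: 0.487
grip_force: 30.0
```

Request:
{"op": "drive_tool", "data": {"deltas": "0 0 0 0;0 0 0 0;0 0 0 0"}}

```text
t: 18.15
eef_pos: [622.8, 63.3, 149.9]
tcp_rot: [3.139, -0.0, 1.319]
ft_force: [-0.0, 0.4, 8.1]
opening: 0.485
grip_force: 30.0
```

```bash
python3 - <<'E'
from h import *
s=env.state(); print(s["eef_pos"].round(2),s["tcp_rot"],s["ft_force"].round(2),s["moment"].round(2))
E
```

```text
[622.78  63.31 149.91] [ 3.13915013e+00 -4.63665670e-04  1.31870028e+00] [-0.03  0.43  8.06] [-0.05  0.    0.04]
```

Request:
{"op": "drive_tool", "data": {"deltas": "0 0 0.02 0;0 0 0.03 0;0 0 0.03 0;0 0 0.04 0;0 0 0 0;0 0 0 0"}}

```text
t: 18.65
eef_pos: [621.9, 63.3, 160.8]
tcp_rot: [-3.141, 0.0, 1.319]
ft_force: [0.2, 0.1, -0.9]
opening: 0.483
grip_force: 30.0
```

The force is -0.9 N with the cap 5 mm above its locked height, so it has come free. I'll keep lifting.

Request:
{"op": "drive_tool", "data": {"deltas": "0 0 0.07 0;0 0 0.1 0;0 0 0.12 0;0 0 0.12 0;0 0 0.09 0;0 0 0.04 0;0 0 0.02 0;0 0 0 0;0 0 0 0;0 0 0 0"}}

```text
t: 19.48
eef_pos: [621.9, 63.4, 216.4]
tcp_rot: [-3.141, 0.0, 1.319]
ft_force: [-0.6, -0.8, 0.7]
opening: 0.487
grip_force: 30.0
```

Request:
{"op": "drive_tool", "data": {"deltas": "0 0 0 0;0 0 0 0;0 0 0 0;0 0 0 0;0 0 0 0;0 0 0 0;0 0 0 0;0 0 0 0;0 0 0 0;0 0 0 0"}}

```text
t: 20.32
eef_pos: [622.1, 63.4, 217.0]
tcp_rot: [3.141, 0.0, 1.319]
ft_force: [0.3, -0.6, 0.1]
opening: 0.486
grip_force: 30.0
```

```bash
python3 - <<'E'
from h import *
s=env.state(); print(s["eef_pos"].round(2),s["tcp_rot"],s["ft_force"].round(2),s["grip_force"])
im,d,X=cloud("side"); cv2.imwrite("pics/s2.png",im[...,::-1])
hsv=cv2.cvtColor(im,cv2.COLOR_RGB2HSV); m=(hsv[...,0]>95)&(hsv[...,0]<125)&(hsv[...,1]>120)&(abs(X[...,0]-622)<50)&(abs(X[...,1]-63)<50)
print(m.sum(),np.percentile(X[m],[2,50,98],axis=0).round(1))
E
```

```text
[622.07  63.37 216.96] [3.14146649e+00 1.41560537e-05 1.31852712e+00] [ 0.34 -0.65  0.1 ] 29.999929857440293
347 [[604.1  47.1 205. ]
 [620.9  81.  229.1]
 [641.   87.7 234.1]]
```

View pics/s2.png

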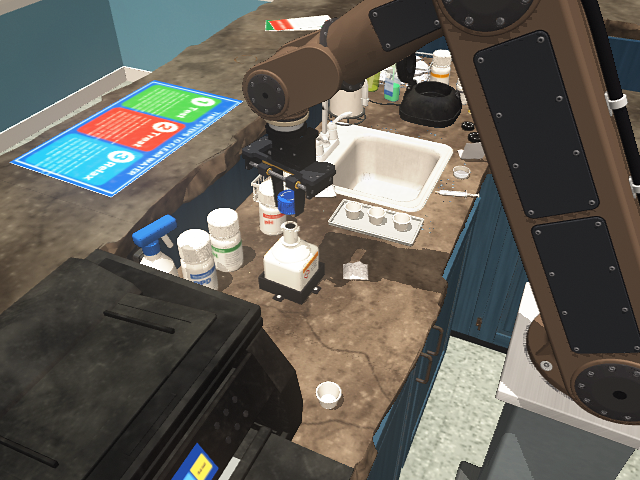

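The cap is held level at (288,203) above the open neck at (291,228). Three cups stand in the tray near (376,214), the spare is untouched at (328,394), and the jar is undisturbed.

```bash
python3 -c "
from cell import env
print(env.job_done())"
```

```text
the job is handed in; nothing more can be done
None
```

I handed the job in at about 20 s: three cups stand upright in the tray, the spare cup is untouched, and the gripper holds the cap level over the open neck, with its lower edge about 43 mm and its centre about 58 mm above it.

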